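Free the snagged bolt of the reagent locker and hold its gate ajar

TASK

Open the clear lid of the bench-top reagent locker fully, until it leans back on its stop. Then free the sagging bolt of the front gate: lift it over the bent-up lip of its keeper while pulling it back out of the keeper, and swing the gate ajar towards the robot, about 8 cm at its free edge. The gate springs shut by itself, so finish while still holding it there with the fingers, gate still and lid open, and leave the jar, bottle and beaker around the locker where they stand.

Things in the scene. Friction and masses are not known exactly. Their poses are not given: they have to be found in the camera images.
- locker: grey sheet-metal reagent locker fixed to the bench, 130 (x) by 400 (y) by 150 mm high, walls 6 mm. Origin: centre of its underside on the bench. Its own -x side is the front (gate side, faces the robot), +y its left end as seen by the robot, z up; only its place and yaw (up to 0.2 rad) vary. Five fixed small bottles stand inside, up to 90 mm high, their fronts about 50 mm behind the gate. The gate's middle plane is at x -59 mm; side walls reach 150 mm high
- lid (a joint): angle of the clear plastic, steel-edged lid in rad: 0 shut, 1.75 leaning back on its stop (100 degrees). It weighs about 0.35 kg and has no spring: let go below about 1.4 rad it falls shut, above about 1.6 rad it falls back onto its stop. Shut, it covers the bolt, so it has to be opened first
- lid_hinge (a point): middle of the lid's hinge line, at the top rear edge of the locker; the axis runs along the locker's y. The lid reaches 140 mm forward from it, is 400 mm wide and 6 to 8 mm thick
- lid_handle (a point): middle of the straight steel bar handle on the lid, 100 mm long along the locker's y, round bar about 10 mm thick, its axis 35 mm off the lid's outer face (on top when shut), 120 mm from the hinge line and 41 mm off the hinge plane; 20 mm from the lid's front edge
- gate (a joint): angle of the front gate in rad: 0 shut, grows as the free edge swings out of the locker's front (to its -x), limit 1.2. Vertical hinge at the +y end. 0.3 rad moves the free edge about 80 mm. A spring pulls it shut with 0.6 N m when shut and 0.9 N m at 0.3 rad
- gate_hinge (a point): point on the gate's vertical hinge axis at the height of the top rail (85 mm above the bench). The gate is a steel frame with wires, 12 mm thick, reaching 270 mm from the hinge axis along the locker's -y when shut; its rail top is 85 mm above the bench
- bolt (a joint): how far the bolt is drawn back in m, along the gate towards the hinge: starts at 0 to 0.005 (shot into the keeper), 0.044 is fully back. If not lifted it snags on the keeper lip at about 0.01. The nose is past the lip, and the gate free to swing, from 0.028 on. About 1 N of rubbing
- bolt_lift (a joint): how far the bolt is raised in m in its tall worn guide loops: 0 sagging at the bottom, 0.016 top. It weighs about 0.2 kg and sinks back when let go. Its nose clears the lip when raised more than 0.008; raise it straight up by 0.010 to 0.015
- bolt_knob (a point): grasp point on the upright round steel knob of the bolt: knob 16 mm thick, this point on its axis 10 mm below its flat top, 24 mm above the 12 mm thick rod. The knob moves with the bolt, stands above the gate's top rail, 225 mm from the gate hinge when shot, 181 mm when fully back. Guide loops (to 40 mm above the rail, 22 mm across) stand along the rail 263 and 115 mm from the hinge; nothing stands within 50 mm in front of or behind the knob as high as its grasp
- keeper_lip (a point): top middle of the keeper's bent-up lip, 20 mm wide plate 4 mm thick standing across the bolt, 90 mm above the bench; the keeper is a steel channel at the locker's -y end whose front cheek blocks the bolt, hence the gate, until the bolt is drawn back past the lip
- jar: white plastic jar with screw cap beside the locker, 60 mm across, 105 mm high, origin under its centre; leave alone
- bottle: amber bottle with black cap beside the locker, 56 mm across, 140 mm high, origin under its centre; leave alone
- beaker: glass beaker in front of and beside the locker's +y end, 70 mm across, 85 mm high, origin under its centre; leave alone

How it is judged:
On the way, in this order (a step that is already met when the one before it is completed fails the run):
1. the lid leans back on its stop (value of joint lid above 1.65 rad), for 0.2 s.
2. the bolt is drawn back over the keeper lip (value of joint bolt above 0.02 m and value of joint lid above 1.6 rad), for 0.1 s.
At the end, for the whole second after the job is handed in: the lid leans back on its stop (over 1.6 rad), the bolt is out of the keeper (drawn back over 20 mm), the gate stands still between 0.18 and 0.45 rad open (about 5 to 12 cm at its free edge), and the fingers hold the gate or its bolt against the spring (over 1 N) (all of step 2 and value of joint gate between 0.18 and 0.45 rad and velocity of joint gate between -0.06 and 0.06 rad/s and contact force between the fingers and gate above 1 N); the arm keeps its last pose, push and grip.
It fails at once if jar, bottle or beaker pushed from its place (over 3 cm) or toppled (distance of any of jar, bottle, beaker from where it was at the start of the episode above 0.03 m or angle between any of jar, bottle, beaker's own z axis and vertical above 0.5 rad).
It also fails if it takes over 54 s, if anything falls off the work surface, if the arm or the gripper's body presses on something with over 40 N, if the wrist force passes 120 N, or if a joint passes its speed limit or range.

ROBOT

A 6-joint arm with a two-finger parallel gripper is mounted at the origin on the work surface. World frame = base frame: x ahead of the robot, y to its left, z up, the work surface at z = 0. Lengths are in m, angles in rad, forces in N, time in s.
With the tool pointing down it reaches from about 0.25 to 0.775 m from the base axis. Payload 4 kg.
Tool frame: the origin (TCP) lies midway between the tips of the shut fingers; the grasp point (between the pads) lies 19 mm behind it; z points along the fingers, y is the line along which they close (so a half turn about z gives the same grasp; the last joint's range is limited). The gripper opens to 94 mm and grips with 3 to 60 N. Pads are 16 mm wide; open, the fingers measure 119 mm over their backs; the gripper's body (75 mm by 177 mm) begins 78 mm behind the grasp point.
Start: joints at [-1.235, 0.087, 1.371, -0, 1.684, -0.103], TCP at [0.234, -0.498, 0.206] pointing down, gripper open.
Joint ranges: [-3.1, 3.1], [-0.76, 2.03], [0.27, 2.55], [-1.08, 4.22], [0.17, 2.65], [-2.57, 2.57]. Speed limits (rad/s): [2.79, 2.79, 3.14, 3.14, 3.14, 3.14].

INTERFACE

Orientations are given as [roll, pitch, yaw] about the fixed x, y, z axes, in that order (R = Rz(yaw) Ry(pitch) Rx(roll)).
In Python, from bench import sensors, eyes, job gives the robot as it stands.
- The arm moves only by the tool arm_command, never from a script. Its argument "series" is a list of rows, each a list of 7 numbers: the opening, from 0 (shut) to 1 (fully open), then the shift along the tool's x, y, z in cm, then the turn, a rotation vector about the tool's x, y, z in rad. In form: [[fingers, dx, dy, dz, wx, wy, wz], ...]. A call has 1 to 20 rows; each row shifts and turns the commanded pose from where the row before left it, along the tool's axes as they then stand; what a row does not reach is not made up. A row lasts 1/10 s, in which the tool goes at most 50 mm and 8.59 degrees, less where a joint would pass 70% of its speed; a pose out of reach is approached as far as the arm can. A call with a gripper value outside its range is refused whole. The fingers move at their own pace and stop on an object; the grip force is fixed at half the most. Time passes only in rows, so rows that do not move let the fingers close. It gives the time, the measured TCP pose, the force and the opening at its end, in the units of the state.
- sensors.get_obs(): the state, without advancing time (a new reading comes with each control period).
- eyes.snapshot(name): name is "scene" or "top" or "wrist"; returns the picture (400x640x3 uint8, blue, green, red); there is no depth.
- eyes.get_calibration(name): a dict with "mtx" (3x3 intrinsics, pixels), "k1" (the pictures are not rectified: a ray, as slopes to the right and down, at radius r is drawn at 1 + k1 r^2 times it, then the intrinsics apply), "R" (3x3) and "t" (3): a world point X has camera coordinates R X + t. Camera axes: x right, y down, z forward; pixel columns grow to the right and rows downward; lengths in m; the calibration is good to about 2 mm. A picture is of the moment at which its call begins: read the wrist's pose just before it. get_calibration takes no time and is no camera call; for the wrist camera it gives the pose at the moment of the call.
- job.close_job(): hands the job in, once; it reports no verdict.
The state is a dict: "time": time; "joint_positions": joint angles; "qvel": joint speeds; "joint_torque": joint torques, N m; "tool_pos": TCP position; "ee_rot": TCP orientation; "wrist_force": force on the tool from outside, world axes, zero at the start; "wrist_torque": the same for the moment, N m; "width": finger opening in m.
Only numpy, scipy, OpenCV 4.12 (cv2) and the standard library are available. Lean on these libraries where they do the work, as an engineer would, in place of code of your own. Each camera call takes 0.05 s, during which the arm holds its last target. There are 200 camera calls.

## Working session

There is one attempt and no reset: what is moved stays moved. The work goes in short steps, Python scripts to look and compute and a tool call to move; the robot and the scene stay as the last step left them, time stands still between calls to the robot, and variables do not carry over. Pictures are saved under pics/ and viewed, on a budget of 10 in all, crops included, one or two more only if the job needs it, and the job is handed in when it is done.

Besides the shell and the picture viewer there is one more tool, called after ">>>" as name(argument=value, ...), one argument or row to a line, values as JSON. arm_command: Moves the arm, as the interface text tells. Its arguments: {"type":"object","properties":{"series":{"type":"array","items":{"type":"array","items":{"type":"number"}}}},"required":["series"]}

```bash
mkdir -p pics; ls; python3 - <<'E'
from bench import sensors, eyes
import cv2,numpy as np
print(sensors.get_obs())
a=eyes.snapshot("scene");b=eyes.snapshot("top")
cv2.imwrite("pics/scene0.png",a);cv2.imwrite("pics/top0.png",b)
for n in("scene","top","wrist"):print(n,eyes.get_calibration(n))
E
```

```text
pics
{'time': 0.0, 'joint_positions': array([-1.23513015e+00,  8.79731716e-02,  1.37223379e+00, -2.19328861e-05,
        1.68360277e+00, -1.03099942e-01]), 'qvel': array([ 0.00102076, -0.00052677, -0.00172343, -0.00193282,  0.00066853,
        0.00041142]), 'joint_torque': array([ 4.06194667e-04, -3.40183854e+01, -3.02424932e+01,  7.18571758e-02,
        3.31224524e-02, -1.74415250e-04]), 'tool_pos': array([ 0.23346073, -0.49738935,  0.20430464]), 'ee_rot': array([-3.13938510e+00, -2.06492793e-04,  4.38763448e-01]), 'wrist_force': array([ 0.04432574,  0.31677965, -0.16623896]), 'wrist_torque': array([-0.02031344,  0.02281532, -0.00767856]), 'width': 0.09414339925713358}
scene {'mtx': array([[400.50646637,   0.        , 316.24713859],
       [  0.        , 400.50646637, 196.10213205],
       [  0.        ,   0.        ,   1.        ]]), 'k1': -0.07123028278326879, 'R': array([[ 0.01464494,  0.99987231,  0.00639498],
       [ 0.59527293, -0.00357972, -0.80351561],
       [-0.80339011,  0.0155742 , -0.59524934]]), 't': array([-0.05182267, -0.2109959 ,  1.44707443])}
top {'mtx': array([[458.33190117,   0.        , 320.01617547],
       [  0.        , 458.33190117, 196.5313225 ],
       [  0.        ,   0.        ,   1.        ]]), 'k1': -0.0386349630153451, 'R': array([[-0.0198517 , -0.99971446,  0.01330092],
       [-0.99827142,  0.01908346, -0.05558779],
       [ 0.05531809, -0.01438144, -0.99836521]]), 't': array([0.03407214, 0.51662764, 1.39466657])}
wrist {'mtx': array([[320.65389112,   0.        , 322.07426536],
       [  0.        , 320.65389112, 199.37140774],
       [  0.        ,   0.        ,   1.        ]]), 'k1': -0.06168617109999068, 'R': array([[ 0.42436013, -0.9054918 , -0.00175383],
       [-0.8696697 , -0.40810993,  0.27770651],
       [-0.25217672, -0.11632232, -0.96066436]]), 't': array([-0.54910659, -0.02782791,  0.39335714])}
```

View pics/scene0.png

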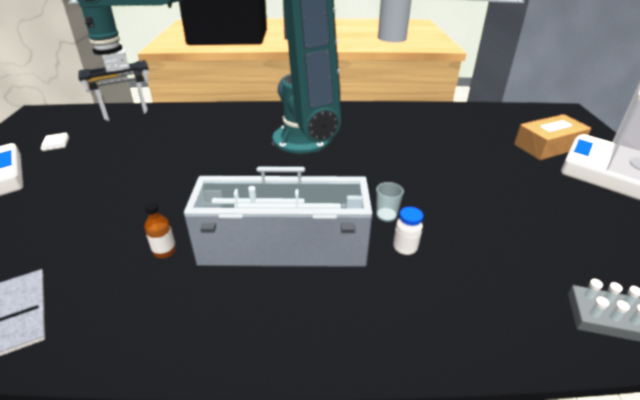

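View pics/top0.png

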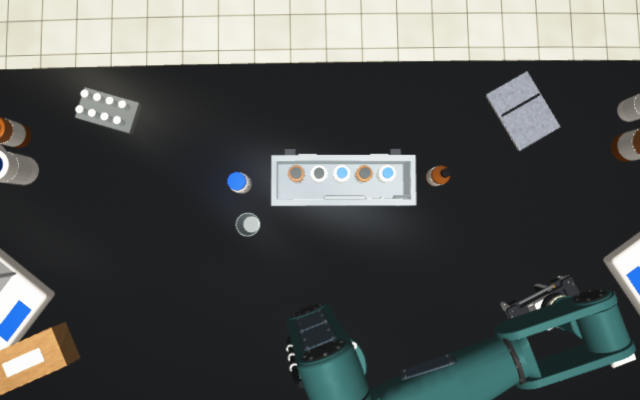

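The scene picture shows the locker from behind: lid rim at (193..370, 178..212), handle (258..303, 170). Bottle is at (160,232), beaker (389,200) and jar (407,232). In the top view the lid rim spans (271..416, 155..206), with the handle near (345,197).

```bash
cat > h.py <<'E'
import numpy as np,cv2
from bench import sensors, eyes
from scipy.spatial.transform import Rotation as Ro
def ray(c,uv):
    p=cv2.undistortPoints(np.array(uv,float).reshape(-1,1,2),c["mtx"],np.array([c["k1"],0,0,0,0.]))[:,0]
    # drawn = x(1+k1 r^2)
    d=np.c_[p,np.ones(len(p))]@c["R"]
    return -c["R"].T@c["t"],d
def onz(c,uv,z):
    o,d=ray(c,uv); return o+d*((z-o[2])/d[:,2])[:,None]
def proj(c,X):
    q=np.atleast_2d(X)@c["R"].T+c["t"]; x=q[:,:2]/q[:,2:]
    x=x*(1+c["k1"]*(x**2).sum(1))[:,None]
    return x*np.diag(c["mtx"])[:2]+c["mtx"][:2,2]
def tcp():
    o=sensors.get_obs(); return o,np.array(o["tool_pos"]),Ro.from_euler("xyz",o["ee_rot"]).as_matrix()
E
python3 - <<'E'
from h import *
a=cv2.imread("pics/top0.png");c=eyes.get_calibration("top")
g=cv2.cvtColor(a,cv2.COLOR_BGR2GRAY)
m=(g>95).astype(np.uint8);m[:,:262]=0;m[:,424:]=0;m[:140]=0;m[215:]=0
cs,_=cv2.findContours(m,0,2);k=max(cs,key=cv2.contourArea)
r=cv2.minAreaRect(k);b=cv2.boxPoints(r);print(r);
for z in(.15,.156):
    P=onz(c,b,z);print(z,P.round(4).tolist(),np.linalg.norm(P-np.roll(P,1,0),axis=1))
crop=cv2.resize(a[145:215,215:455],None,fx=3.3,fy=3.3,interpolation=cv2.INTER_CUBIC)
s=cv2.imread("pics/scene0.png")[155:275,135:435]
s=cv2.resize(s,(792,317),interpolation=cv2.INTER_CUBIC)
cv2.imwrite("pics/crop.png",np.vstack([crop,s]) if crop.shape[1]==s.shape[1] else (print(crop.shape) or crop))
for n,uv,z in(("jar",(238,181),.105),("bottle",(439,176),.14),("beaker",(247,225),.085)):print(n,onz(c,uv,z))
E
```

```text
((343.5, 177.5), (55.0, 145.0), 90.0)
0.15 [[0.6423, 0.1602, 0.15], [0.6353, -0.246, 0.15], [0.4809, -0.241, 0.15], [0.4888, 0.1623, 0.15]] [0.15357963 0.40621853 0.15443935 0.40334111]
0.156 [[0.6414, 0.1596, 0.156], [0.6344, -0.2446, 0.156], [0.4807, -0.2397, 0.156], [0.4885, 0.1617, 0.156]] [0.15285443 0.40430038 0.15371009 0.40143654]
jar [[0.56142189 0.26039848 0.105     ]]
bottle [[ 0.56184042 -0.31121716  0.14      ]]
beaker [[0.4344814  0.23883087 0.085     ]]
```

View pics/crop.png

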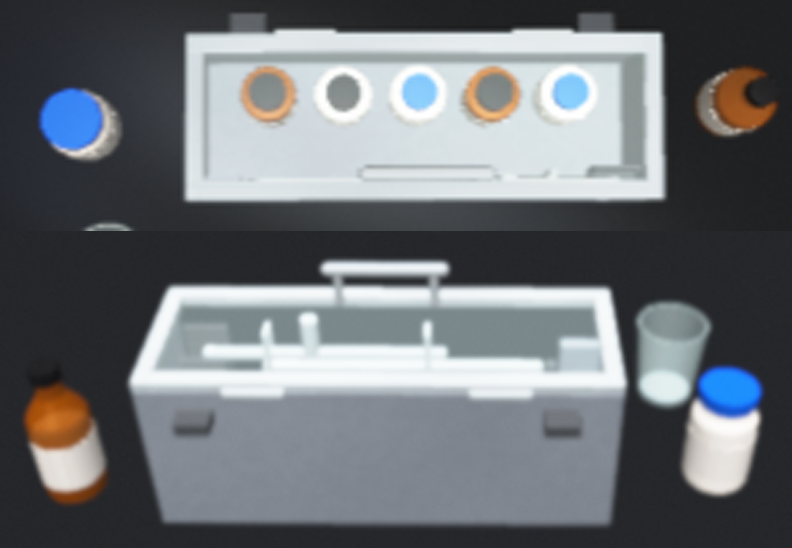

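The upscaled view shows the lid front edge at about row 205.3 (columns 271..416) and the handle centred near (343.7,196.8). The knob is behind the shut lid, near the −y end of the rod, between the two guide loops.

```bash
python3 - <<'E'
from h import *
c=eyes.get_calibration("top")
print("cam",-c["R"].T@c["t"])
print("front",onz(c,[(270.8,205.4),(416.2,204.9)],.155),"rear",onz(c,[(271,155),(415.5,155)],.155))
print("handle",onz(c,[(323.1,196.8),(364.4,196.8),(343.7,196.8)],.191))
w=eyes.get_calibration("wrist");o,p,R=tcp()
print("wristcam in tool",R.T@(-w["R"].T@w["t"]-p),(w["R"]@R).round(3))
E
```

```text
cam [0.43926071 0.04426068 1.42065157]
front [[ 0.48747224  0.1623544   0.155     ]
 [ 0.4810256  -0.24045816  0.155     ]] rear [[ 0.6275267   0.1598949   0.155     ]
 [ 0.62046044 -0.24297644  0.155     ]]
handle [[ 0.50651262  0.01827512  0.191     ]
 [ 0.50438636 -0.09289204  0.191     ]
 [ 0.50545305 -0.03712544  0.191     ]]
wristcam in tool [ 8.22124702e-02 -4.09248792e-05 -1.80177775e-01] [[-0.     1.    -0.   ]
 [-0.961 -0.001 -0.278]
 [-0.278  0.     0.961]]
```

>>> arm_command(
  series=[
    [1,0,0,-1.2,0,0,-0.111],
    [1,0,0,-1.2,0,0,-0.111],
    [1,0,0,-1.2,0,0,-0.111],
    [1,0,0,-1.2,0,0,-0.111],
    [1,0,0,-1.2,0,0,-0.111],
    [1,0,0,-1.2,0,0,-0.111],
    [1,0,0,-1.2,0,0,-0.111],
    [1,0,0,-1.2,0,0,-0.111],
    [1,0,0,-1.2,0,0,-0.111],
    [1,0,0,-1.2,0,0,-0.111],
  ],
)

```text
time: 1.1
tool_pos: [0.2336, -0.4977, 0.3253]
ee_rot: [-3.141, -0.001, 1.553]
wrist_force: [0.0, -0.8, -0.4]
width: 0.0937
```

>>> arm_command(
  series=[
    [1,2.9,1.64,0,0,0,0],
    [1,2.9,1.64,0,0,0,0],
    [1,2.9,1.64,0,0,0,0],
    [1,2.9,1.64,0,0,0,0],
    [1,2.9,1.64,0,0,0,0],
    [1,2.9,1.64,0,0,0,0],
    [1,2.9,1.64,0,0,0,0],
    [1,2.9,1.64,0,0,0,0],
    [1,2.9,1.64,0,0,0,0],
    [1,2.9,1.64,0,0,0,0],
    [1,2.9,1.64,0,0,0,0],
    [1,2.9,1.64,0,0,0,0],
    [1,2.9,1.64,0,0,0,0],
    [1,2.9,1.64,0,0,0,0],
    [1,2.9,1.64,0,0,0,0],
    [1,2.9,1.64,0,0,0,0],
    [1,0,0,0,0,0,0],
  ],
)

```text
time: 2.8
tool_pos: [0.5072, -0.0368, 0.3241]
ee_rot: [-3.14, -0.001, 1.554]
wrist_force: [0.3, -0.6, -0.2]
width: 0.0938
```

```bash
python3 - <<'E'
from h import *
o,p,R=tcp();c=eyes.get_calibration("wrist")
a=eyes.snapshot("wrist")
cv2.imwrite("pics/w1.png",a);np.savez("w1.npz",**c)
print(p,o["ee_rot"],proj(c,[[.505,-.038,.191],[.504,-.093,.191],[.5065,.018,.191]]))
E
```

```text
[ 0.50715855 -0.03684426  0.3241435 ] [-3.13967691e+00 -1.46657477e-03  1.55393116e+00] [[319.30001397 192.06773051]
 [319.38756762 242.30654254]
 [319.71145641 135.9169175 ]]
```

View pics/w1.png

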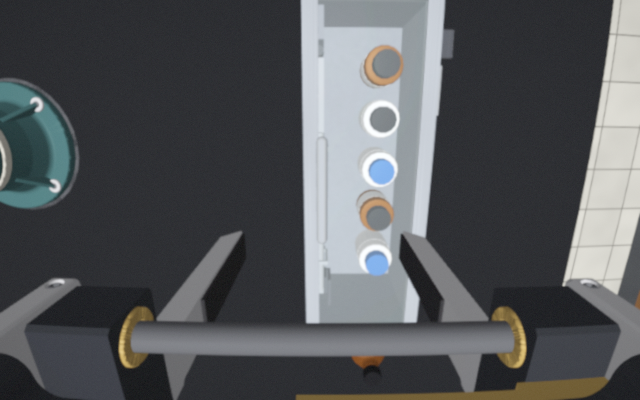

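The wrist view shows the handle bar at column ~322, rows 137..241, within 2 mm of the prediction and centred between the fingers. I'll descend and grip it.

>>> arm_command(
  series=[
    [0.7,0,0,1.5,0,0,0],
    [0.7,0,0,1.5,0,0,0],
    [0.7,0,0,1.5,0,0,0],
    [0.7,0,0,1.5,0,0,0],
    [0.7,0,0,1.5,0,0,0],
    [0.7,0,0,1.5,0,0,0],
    [0.7,0,0,1.5,0,0,0],
    [0.7,0,0,1.5,0,0,0],
    [0.7,0,0,1.5,0,0,0],
    [0.7,0,0,1.5,0,0,0],
    [0,0,0,0,0,0,0],
    [0,0,0,0,0,0,0],
    [0,0,0,0,0,0,0],
    [0,0,0,0,0,0,0],
    [0,0,0,0,0,0,0],
    [0,0,0,0,0,0,0],
    [0,0,0,0,0,0,0],
  ],
)

```text
time: 4.55
tool_pos: [0.5063, -0.0398, 0.1757]
ee_rot: [3.141, 0.0, 1.549]
wrist_force: [-0.9, -0.4, -0.5]
width: 0.0129
```

>>> arm_command(
  series=[
    [0,0,0.29,-0.74,0,0,0],
    [0,0,0.33,-0.72,0,0,0],
    [0,0,0.37,-0.7,0,0,0],
    [0,0,0.4,-0.68,0,0,0],
    [0,0,0.45,-0.65,0,0,0],
    [0,0,0.5,-0.62,0,0,0],
    [0,0,0.53,-0.58,0,0,0],
    [0,0,0.56,-0.56,0,0,0],
    [0,0,0.6,-0.52,0,0,0],
    [0,0,0.63,-0.48,0,0,0],
    [0,0,0.66,-0.43,0,0,0],
    [0,0,0.69,-0.4,0,0,0],
    [0,0,0.71,-0.35,0,0,0],
    [0,0,0.73,-0.3,0,0,0],
    [0,0,0.75,-0.26,0,0,0],
    [0,0,0.76,-0.22,0,0,0],
  ],
)

```text
time: 6.15
tool_pos: [0.5962, -0.0415, 0.2612]
ee_rot: [3.138, 0.0, 1.549]
wrist_force: [-4.8, 0.9, 4.3]
width: 0.0101
```

>>> arm_command(
  series=[
    [0,0,0.78,-0.14,0,0,0],
    [0,0,0.78,-0.1,0,0,0],
    [0,0,0.79,-0.06,0,0,0],
    [0,0,0.79,-0.02,0,0,0],
    [0,0,0.79,0.03,0,0,0],
    [0,0,0.79,0.08,0,0,0],
    [0,0,0.78,0.13,0,0,0],
    [0,0,0.78,0.18,0,0,0],
    [0,0,0.76,0.23,0,0,0],
    [0,0,0.74,0.27,0,0,0],
    [0,0,0.73,0.32,0,0,0],
  ],
)

```text
time: 7.25
tool_pos: [0.6821, -0.043, 0.2484]
ee_rot: [3.14, -0.001, 1.55]
wrist_force: [0.3, 4.6, 3.6]
width: 0.01
```

>>> arm_command(
  series=[
    [0,0,0.4,0.2,0,0,0],
    [0,0,0,0,0,0,0],
    [0.27,0,0,0,0,0,0],
    [0.27,0,0,0,0,0,0],
    [0.27,0,0,0,0,0,0],
    [0.27,0,0,0,0,0,0],
  ],
)

```text
time: 7.85
tool_pos: [0.6845, -0.0444, 0.2456]
ee_rot: [-3.14, 0.001, 1.548]
wrist_force: [0.3, 0.0, -0.1]
width: 0.0252
```

>>> arm_command(
  series=[
    [0.27,0,0,-1,0,0,0],
    [0.27,0,0,-2,0,0,0],
    [0.27,0,0,-2,0,0,0],
    [0.27,0,0,-2,0,0,0],
    [0.27,0,0,-1,0,0,0],
    [0.27,-0.6,-2.3,0,0,0,0],
    [0.27,-0.6,-2.3,0,0,0,0],
    [0.27,-0.6,-2.3,0,0,0,0],
    [0.27,-0.6,-2.3,0,0,0,0],
    [0.27,-0.6,-2.3,0,0,0,0],
    [0.5,-0.6,-2.3,0,0,0,0],
    [0.5,-0.6,-2.3,0,0,0,0],
    [0.5,-0.6,-2.3,0,0,0,0],
    [0.5,0,0,0,0,0,0],
  ],
)

```text
time: 9.25
tool_pos: [0.498, -0.0881, 0.3279]
ee_rot: [3.14, 0.001, 1.547]
wrist_force: [-0.1, 0.7, 0.2]
width: 0.0465
```

```bash
python3 - <<'E'
from h import *
o,p,R=tcp();c=eyes.get_calibration("wrist")
a=eyes.snapshot("wrist");s=eyes.snapshot("scene");t=eyes.snapshot("top")
cv2.imwrite("pics/w2.png",a);cv2.imwrite("pics/s2.png",s);cv2.imwrite("pics/t2.png",t);np.savez("w2.npz",**c)
print(p,o["ee_rot"])
w=cv2.resize(a[100:400,200:440],None,fx=2,fy=2,interpolation=cv2.INTER_CUBIC)
q=cv2.resize(s[130:280,170:410],(320,200));q2=cv2.resize(t[120:240,250:440],(320,200))
cv2.imwrite("pics/c2.png",np.hstack([w,np.vstack([q,q2,np.zeros((200,320,3),np.uint8)])]))
E
```

```text
[ 0.49804162 -0.08812751  0.3278518 ] [3.13991381e+00 1.06177675e-03 1.54715030e+00]
```

View pics/c2.png

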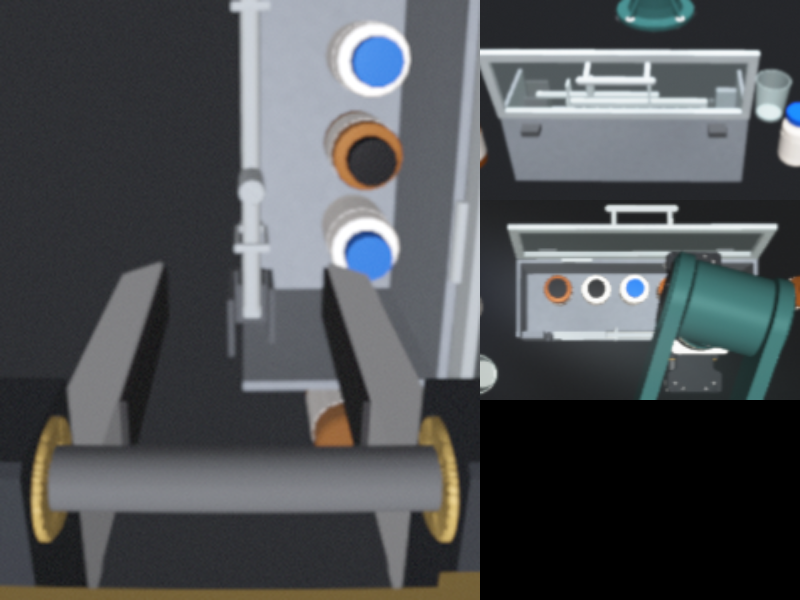

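```bash
python3 - <<'E'
from h import *
c=dict(np.load("w2.npz"));s=eyes.get_calibration("scene")
for z in(.12,.13,.14,.15):
    P=onz(c,[(325.3,194.5)],z);print(z,P,"in scene",proj(s,P))
print("loops",onz(c,[(326,221),(325.5,102.5)],.125))
# lip/knob along gate plane
L=np.array([.559,-.04]);y=-.017;A=np.array([[np.cos(y),-np.sin(y)],[np.sin(y),np.cos(y)]])
for z in(.12,.13,.14):print("local",A.T@(onz(c,[(325.3,194.5)],z)[0,:2]-L))
E
```

```text
0.12 [[ 0.50277145 -0.11280856  0.12      ]] in scene [[251.75279029 192.91722723]]
0.13 [[ 0.50271681 -0.11006479  0.13      ]] in scene [[252.52224579 189.54833465]]
0.14 [[ 0.50266217 -0.10732102  0.14      ]] in scene [[253.30185189 186.13810224]]
0.15 [[ 0.50260752 -0.10457725  0.15      ]] in scene [[254.09178365 182.68587826]]
loops [[ 0.502888   -0.14631418  0.125     ]
 [ 0.50533937 -0.00179981  0.125     ]]
local [-0.05498273 -0.07375388]
local [-0.05508401 -0.07101143]
local [-0.05518529 -0.06826899]
```

The lid is open and leaning back. The knob top is at (325,194.5) in the wrist picture and the guide loops are at rows 221 and 102. That puts the knob at about (0.502, −0.110), top z ≈ 0.13.

>>> arm_command(
  series=[
    [0.5,-0.55,0.1,0,0,0,0],
    [0.5,-0.55,0.1,0,0,0,0],
    [0.5,-0.55,0.1,0,0,0,0],
    [0.5,-0.55,0.1,0,0,0,0],
    [0.5,0,0,2,0,0,0],
    [0.5,0,0,2,0,0,0],
    [0.5,0,0,2,0,0,0],
    [0.5,0,0,2,0,0,0],
    [0.5,0,0,2,0,0,0],
    [0.5,0,0,2,0,0,0],
    [0.5,0,0,2,0,0,0],
    [0.5,0,0,2,0,0,0],
    [0.5,0,0,1.6,0,0,0],
    [0.5,0,0,1.6,0,0,0],
    [0.5,0,0,1.2,0,0,0],
    [0.5,0,0,1,0,0,0],
    [0.5,0,0,1,0,0,0],
    [0.5,0,0,0,0,0,0],
  ],
)

```text
time: 11.2
tool_pos: [0.5026, -0.1096, 0.1008]
ee_rot: [-3.139, -0.001, 1.549]
wrist_force: [0.0, 1.4, -1.0]
width: 0.047
```

```bash
python3 - <<'E'
from h import *
o,p,R=tcp();c=eyes.get_calibration("wrist");a=eyes.snapshot("wrist")
np.savez("w3.npz",**c)
print(p,o["wrist_force"],proj(c,p-R[:,2]*.019),proj(c,p))
cv2.imwrite("pics/w3.png",cv2.resize(a[150:400,180:460],None,fx=2.4,fy=2.4,interpolation=cv2.INTER_CUBIC))
E
```

```text
[ 0.50257402 -0.1095993   0.10084633] [ 0.01754096  1.38502799 -1.04289347] [[320.42949477 259.95039903]] [[320.58321386 245.71642027]]
```

View pics/w3.png

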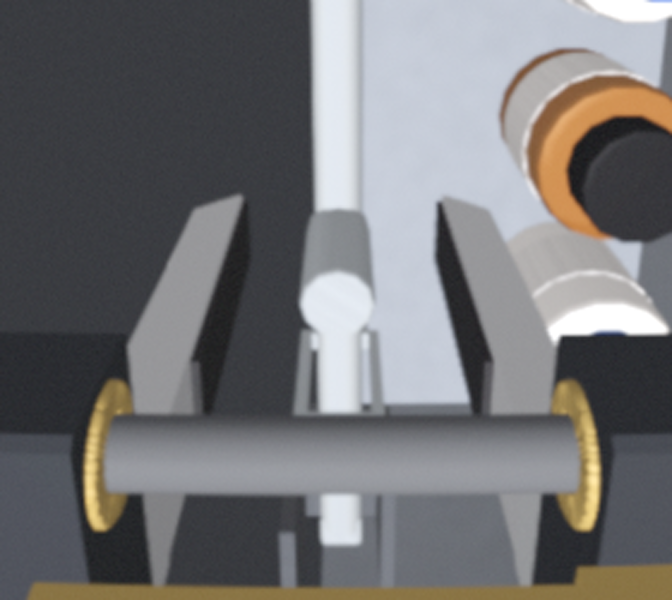

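The knob top is at crop (337,303), centred between the fingers. From its apparent width it is 32 mm above the TCP, so z ≈ 0.133. I'll close on it.

>>> arm_command(
  series=[
    [0.5,-0.2,0,-0.3,0,0,0],
    [0,0,0,0,0,0,0],
    [0,0,0,0,0,0,0],
    [0,0,0,0,0,0,0],
    [0,0,0,0,0,0,0],
    [0,0,0,0,0,0,0],
  ],
)

```text
time: 11.85
tool_pos: [0.502, -0.1117, 0.1055]
ee_rot: [-3.138, 0.0, 1.549]
wrist_force: [-4.6, -1.2, 3.4]
width: 0.0154
```

>>> arm_command(
  series=[
    [0,0,0,-0.25,0,0,0],
    [0,0,0,-0.25,0,0,0],
    [0,0,0,-0.25,0,0,0],
    [0,0,0,-0.25,0,0,0],
    [0,0,0,-0.2,0,0,0],
    [0,0,0,0,0,0,0],
  ],
)

```text
time: 12.45
tool_pos: [0.5021, -0.1117, 0.117]
ee_rot: [-3.139, -0.0, 1.549]
wrist_force: [-5.9, -0.9, -1.8]
width: 0.0154
```

>>> arm_command(
  series=[
    [0,0.3,0,0,0,0,0],
    [0,0.3,0,0,0,0,0],
    [0,0.3,0,0,0,0,0],
    [0,0.3,0,0,0,0,0],
    [0,0.3,0,0,0,0,0],
    [0,0.3,0,0,0,0,0],
  ],
)

```text
time: 13.05
tool_pos: [0.5023, -0.0937, 0.1168]
ee_rot: [-3.138, 0.0, 1.549]
wrist_force: [-5.8, -1.0, -2.1]
width: 0.0152
```

Past the snag point with no resistance, so I'll continue.

>>> arm_command(
  series=[
    [0,0.3,0,0,0,0,0],
    [0,0.3,0,0,0,0,0],
    [0,0.3,0,0,0,0,0],
    [0,0.3,0,0,0,0,0],
    [0,0.3,0,0,0,0,0],
    [0,0.3,0,0,0,0,0],
    [0,0.2,0,0,0,0,0],
    [0,0,0,0,0,0,0],
  ],
)

```text
time: 13.85
tool_pos: [0.5026, -0.0732, 0.1167]
ee_rot: [-3.138, -0.001, 1.549]
wrist_force: [-6.4, 0.9, -2.5]
width: 0.0153
```

>>> arm_command(
  series=[
    [0,0,-0.37,0,0,0,0.02],
    [0,0,-0.37,0,0,0,0.02],
    [0,0,-0.37,0,0,0,0.02],
    [0,0,-0.37,0,0,0,0.02],
    [0,0,-0.37,0,0,0,0.02],
    [0,0,-0.37,0,0,0,0.02],
  ],
)

```text
time: 14.45
tool_pos: [0.4824, -0.0722, 0.1179]
ee_rot: [3.14, 0.0, 1.427]
wrist_force: [4.5, 0.5, -1.9]
width: 0.0155
```

>>> arm_command(
  series=[
    [0,0,-0.37,0,0,0,0.02],
    [0,0,-0.37,0,0,0,0.02],
    [0,0,-0.37,0,0,0,0.02],
    [0,0,-0.37,0,0,0,0.02],
    [0,0,-0.37,0,0,0,0.02],
    [0,0,-0.37,0,0,0,0.02],
    [0,0,-0.37,0,0,0,0.02],
    [0,0,-0.37,0,0,0,0.02],
    [0,0,-0.37,0,0,0,0.02],
    [0,0,0,0,0,0,0],
    [0,0,0,0,0,0,0],
    [0,0,0,0,0,0,0],
    [0,0,0,0,0,0,0],
    [0,0,0,0,0,0,0],
  ],
)

```text
time: 15.85
tool_pos: [0.4497, -0.065, 0.1174]
ee_rot: [3.141, 0.0, 1.249]
wrist_force: [3.5, -2.1, -3.0]
width: 0.0154
```

```bash
python3 - <<'E'
from h import *
o,p,R=tcp();a=eyes.snapshot("wrist");s=eyes.snapshot("scene")
print(p,o["ee_rot"],o["wrist_force"],o["width"])
w=cv2.resize(a[0:400,160:480],(480,600));q=cv2.resize(s[130:280,170:410],(320,200))
t=cv2.resize(eyes.snapshot("top")[120:270,220:460],(320,200))
cv2.imwrite("pics/c4.png",np.hstack([w,np.vstack([q,t,0*q])]))
E
```

```text
[ 0.44969008 -0.06500793  0.11737908] [3.14148477e+00 3.16729817e-04 1.24870607e+00] [ 3.48481798 -2.11824138 -2.97259415] 0.015377920026729615
```

View pics/c4.png

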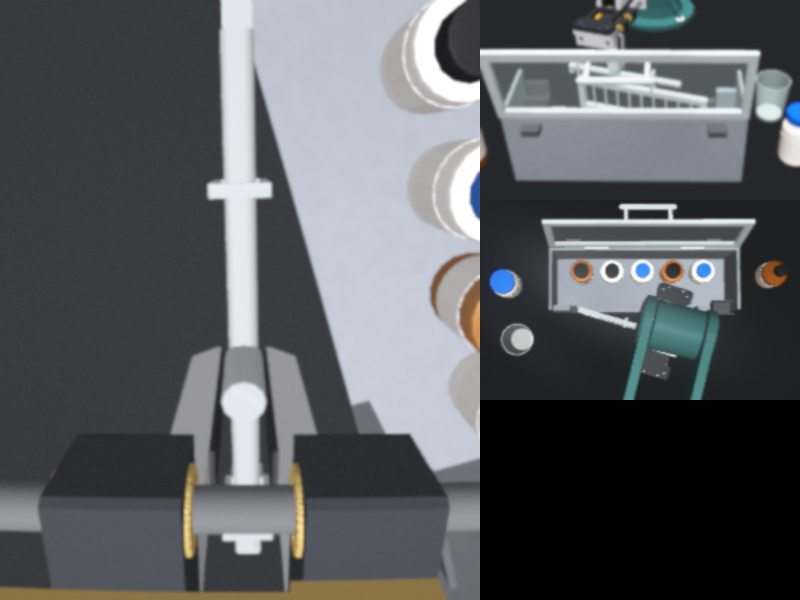

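The gate stands about 0.29 rad open with the knob held. The lid leans back, and the jar, bottle and beaker are where they were, so I'm handing it in.

```bash
python3 -c "
from bench import job,sensors
print(job.close_job());o=sensors.get_obs();print(o['time'],o['tool_pos'],o['wrist_force'],o['width'])"
```

```text
the job is handed in; nothing more can be done
None
the job is handed in; nothing more can be done
```

The lid is open on its stop, the bolt is out of its keeper, and the gate is held ajar by the gripper. I handed the job in at about 16 s of the 54 s; no verdict is reported.

- **Lid:** I swung it back by its handle to about 1.7 rad by arm travel, then let go. The later pictures show it leaning back.
- **Bolt:** I gripped the knob, lifted it about 12 mm and drew it back about 38 mm. It met no resistance at the lip.
- **Gate:** It stands about 0.29 rad open, worked out from how far the arm moved (53 mm at about 185 mm from the hinge), not read directly. The last picture agrees. The arm was still, with the fingers 15.4 mm apart on the knob and about 4 N sideways at the wrist, roughly the gate spring's pull.
- **Jar, bottle and beaker:** They looked unmoved in the last top view, though I judged this by eye only.

**Disagreements:** the wrist camera put the handle 2 mm and the knob 4 mm further from the robot than the locker pose from the top view. I followed the wrist camera, and both grips worked. After hand-in no further reading could be taken, so these checks are from just before it.

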